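# Drive the stuck end plug out of a roller core

## Task

An end plug is stuck inside the slotted roller core that is held in the bench fixture. Take the collared push rod from its rest, push it through the core so that the plug drops out of the far end into the catch tray, and carry on gently (keeping the push below 20 N all the way) until the rod's collar has pressed the sprung ring of the fixture's stop fully in. Then draw the rod out, lay it back in its own rest and let go, leaving the thick rod, the two tins, the glue pot and the eraser where they are.

Things in the scene. Friction and masses are not known exactly. Their poses are not given: they have to be found in the camera images.
- push_rod: Push rod, 0.2 kg: dark wooden grip 24 x 24 mm square, 80 mm long, then a steel collar 34 mm in diameter, then a steel shaft 17 mm in diameter. Origin: on the axis at the middle of the grip; +x along the axis to the tip. Collar from x = 40 to 46 mm, tip at x = 171 mm; z up. It lies level in its rest, grip free on both sides, to be taken from above.
- rest: Fixed wooden rest of the push rod, base 170 x 44 x 8 mm. Origin: on the table, z up. The rod lies along its x axis, tip to +x, rod origin 48 mm above the rest's origin. Two 12 mm thick notched posts: at x = -34 mm (under the grip's tail, notch floor 36 mm high) and x = 105 mm (under the shaft, 39.5 mm high); cheeks 10 mm high, 4 mm clear on either side.
- fixture: Fixed grey fixture holding a level aluminium roller core (tube, slot on top): bore 22 mm, outside 29 mm, 70 mm long. Origin: on the table below the core's middle, z up. Bore axis: along x, 60 mm up; near mouth x = -35 mm, far end +35 mm, push to +x. Base 84 mm wide, 12 mm thick, x = -90 to 35 mm; a bridge over the core is 101 mm high. A sprung bar clamps the plug.
- stop_ring (a joint): Sprung steel ring (38 mm outside, 25 mm hole) on the front of the sleeve-shaped stop round the near mouth. 0 = free, 0.006 (m) = fully in, hard stop; 3 N to start, 9 N at full travel, then rigid. The stop is hand-set: the free ring's front face is anywhere from x = -50 to -75 mm in the fixture's frame, unmeasured: feel for it with the collar.
- plug: Aluminium end plug, plain cylinder 21 mm in diameter, 26 mm long, about 50 g, stuck in the core within 10 mm of its middle; it slides with roughly 4 to 9 N of drag. Origin: its centre; x is its axis.
- catch_tray: Fixed grey open tray, 110 mm (x) by 100 mm (y), walls 26 mm high and 4 mm thick, just past the core's far end. Origin: centre of its underside, z up.
- thick_rod: Look-alike to leave alone: same wooden grip, but a 26 mm thick shaft and no collar, too thick for the core; it lies in a like rest, axis 48 mm up. The two rests may be swapped. Origin: on its axis at the middle of the grip.
- round_tin: Bystander: closed round white tin, 68 mm across, 30 mm high. Origin: centre of its underside.
- oblong_tin: Bystander: closed blue tin 85 x 50 x 22 mm. Origin: centre of its underside.
- glue_pot: Bystander: white pot 60 mm across, 75 mm high. Origin: centre of its underside.
- eraser: Bystander: flat white eraser block 40 x 18 x 13 mm. Origin: centre of its underside.
There are look-alikes about, which are no part of the job. Leave any orange or red look-alike of the rest alone.

How it is judged:
By the outcome, as a careful person would: the job done as asked, in the order asked, and still so for the second after the job is handed in, with the robot touching nothing.
It also fails if it takes over 72 s, if anything falls off the work surface, if the arm or the gripper's body presses on something with over 40 N, if the wrist force passes 120 N, or if a joint passes its speed limit or range.

## Robot

A 6-joint arm with a two-finger parallel gripper is mounted at the origin on the work surface. World frame = base frame: x ahead of the robot, y to its left, z up, the work surface at z = 0. Lengths are in mm, angles in rad, forces in N, time in s.
With the tool pointing down it reaches from about 275 to 1000 mm from the base axis. Payload 8.4 kg.
Tool frame: the origin (TCP) lies between the finger pads; the fingertips stand 22 mm ahead of it and the grasp point (between the pads) lies 3 mm ahead of it; z points along the fingers, y is the line along which they close (so a half turn about z gives the same grasp; the last joint's range is limited). The gripper opens to 85 mm and grips with 20 to 120 N. Pads are 22 mm wide; open, the fingers measure 114 mm over their backs; the gripper's body (76 mm by 85 mm) begins 54 mm behind the grasp point. The pads swing forward as they close: fully open they stand 13 mm farther back than shut.
Start: joints at [-1.238, 0.353, 1.633, -0, 1.155, -0.002], TCP at [205.361, -590.301, 253.281] pointing down, gripper open.
Joint ranges: [-2.63, 2.63], [-0.92, 2.1], [0.06, 2.66], [-1.3, 4.44], [0, 2.69], [-3.02, 3.02]. Speed limits (rad/s): [2.22, 2.22, 2.79, 3.14, 3.14, 3.14].

## Interface

Orientations are given as [roll, pitch, yaw] about the fixed x, y, z axes, in that order (R = Rz(yaw) Ry(pitch) Rx(roll)).
In Python, from rig import r, grab_frame gives the robot as it stands.
- The arm moves only by the shell command python3 -m inch 'ROWS' [FORCE]. ROWS is JSON, a list of rows, each a list of 7 numbers: the turn, a rotation vector about the tool's x, y, z as a fraction of full scale, then the shift along the tool's x, y, z as a fraction of full scale, then the closure, from 0 (fully open) to 1 (shut). In form: [[rx, ry, rz, dx, dy, dz, fingers], ...]. A call has 1 to 8 rows; each row shifts and turns the commanded pose from where the row before left it, along the tool's axes as they then stand; what a row does not reach is not made up. Full scale, the value 1, is 2.5 cm for a shift and pi rad for a turn. A row lasts 1/12 s, in which the tool goes at most 41.7 mm and 7.16 degrees, less where a joint would pass 70% of its speed; a pose out of reach is approached as far as the arm can. A call with a number of a shift or a turn outside -1 to 1 is refused whole. A call with a gripper value outside its range is refused whole. The fingers move at their own pace and stop on an object; FORCE is the grip in N (left out, the last holds). Time passes only in rows, so rows that do not move let the fingers close. It gives the time, the measured TCP pose, the force, the opening and the grip force at its end, in the units of the state.
- r.sense(): the state, without advancing time (a new reading comes with each control period).
- grab_frame(name): name is "scene" or "top" or "wrist"; returns a dict with "pixels" (384x512x3 uint8, red, green, blue), "z_map" (384x512 float32, mm along the optical axis (not along the pixel's ray), 0 where there is no reading), "vertical_fov" (degrees; the focal length in pixels is half the picture's height over the tangent of half this angle, whatever the lens; pixels are square), "cx", "cy" (the principal point, pixels), "cam_to_world" (4x4, takes a point from camera to world coordinates). Camera axes: x right, y down, z forward; pixel columns grow to the right and rows downward; lengths in mm; the calibration is good to about 2 mm. A picture is of the moment at which its call begins.
- r.sign_off(): hands the job in; it is judged then, once.
The state is a dict: "clock": time; "qpos": joint angles; "qvel": joint speeds; "joint_efforts": joint torques, N m; "eef_pos": TCP position; "tcp_rot": TCP orientation; "contact_force": force on the tool from outside, world axes, zero at the start; "wrist_torque": the same for the moment, N m; "opening": opening from 0.0 (shut) to 1.0 (fully open); "grasp_force": force on a finger pad.
Only numpy, scipy, OpenCV 4.12 (cv2) and the standard library are available. Lean on these libraries where they do the work, as an engineer would, in place of code of your own. Each camera call takes 0.05 s, during which the arm holds its last target. There are 200 camera calls.

## Working session

There is one attempt and no reset: what is moved stays moved. The work goes in short steps, Python scripts to look and compute and a shell command to move; the robot and the scene stay as the last step left them, time stands still between calls to the robot, and variables do not carry over. Pictures are saved under pics/ and viewed, at most 10 in all, crops included, and the job is handed in when it is done.

```bash
ls; mkdir -p pics; cat > h.py <<'E'
import numpy as np, cv2
from rig import r, grab_frame
def shot(n,f):
    d=grab_frame(n); cv2.imwrite(f'pics/{f}.png',cv2.cvtColor(d['pixels'],cv2.COLOR_RGB2BGR)); np.savez(f'pics/{f}.npz',**d); return d
def cloud(d):
    z=d['z_map']; h,w=z.shape; f=h/2/np.tan(np.radians(float(d['vertical_fov']))/2)
    v,u=np.mgrid[:h,:w]; P=np.stack([(u-d['cx'])/f*z,(v-d['cy'])/f*z,z,np.ones_like(z)],-1)
    W=(P@np.array(d['cam_to_world']).T)[...,:3]; W[z==0]=np.nan; return W
E
python3 - <<'E'
from h import *
a=shot('top','top0');b=shot('scene','scene0')
import cv2
for n in('top0','scene0'):
    i=cv2.imread(f'pics/{n}.png'); cv2.imwrite(f'pics/{n}b.png',cv2.resize(i,(800,600)))
print(r.sense()); print(a['cam_to_world'],a['vertical_fov'])
E
```

```text
pics
{'clock': 0.1, 'qpos': array([-1.23840107e+00,  3.53586032e-01,  1.63403537e+00,  3.22672224e-06,
        1.15518971e+00, -2.41275578e-03]), 'qvel': array([-1.66617822e-04, -1.43225698e-03, -1.74779851e-03, -1.09405143e-03,
        6.66004041e-05, -1.21394227e-04]), 'joint_efforts': array([ 1.69874288e-04, -6.06356621e+01, -3.42820466e+01,  4.24077029e-05,
        4.14559938e-03, -1.16718650e-05]), 'eef_pos': array([ 205.23578797, -589.93613272,  252.64270776]), 'tcp_rot': array([-3.14037420e+00, -5.89029660e-06,  3.34806705e-01]), 'contact_force': array([0.93061154, 0.24291813, 0.27183969]), 'wrist_torque': array([ 0.01013583,  0.02387091, -0.01506993]), 'grasp_force': 0.0, 'opening': 1.0000801552951544}
[[-2.63025243e-02 -9.88290540e-01  1.50299651e-01  3.00946286e+02]
 [-9.99594511e-01  2.43613385e-02 -1.47424064e-02 -1.21928044e+01]
 [ 1.09082801e-02 -1.50626468e-01 -9.88530564e-01  1.00150481e+03]
 [ 0.00000000e+00  0.00000000e+00  0.00000000e+00  1.00000000e+00]] 55.629687635745796
```

View pics/top0b.png

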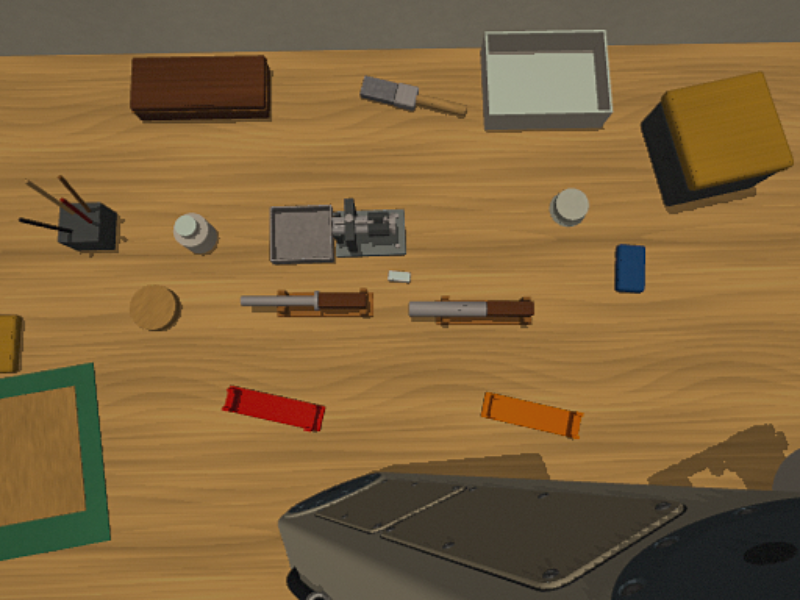

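View pics/scene0b.png

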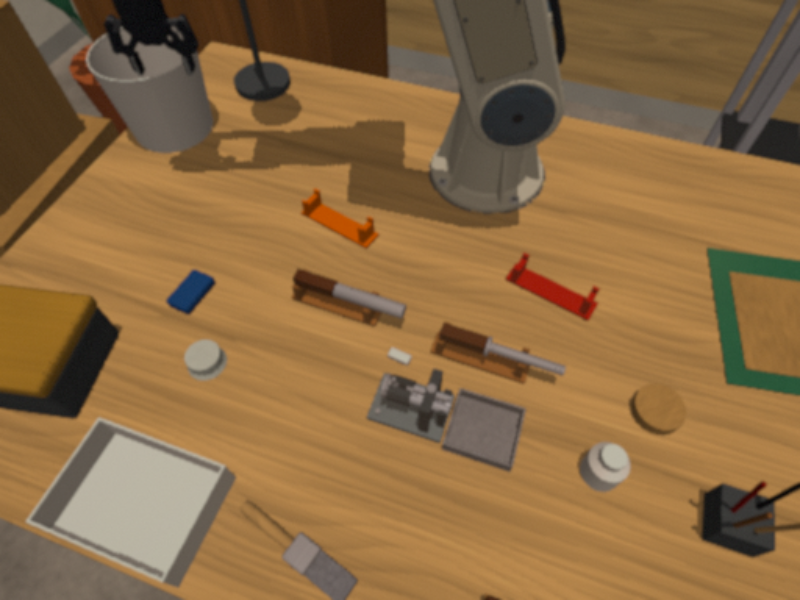

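Candidates (top view, 800x600): the rod at (305,300) has a thin shaft and a collar at (317,300). The rod at (470,308) has a thick shaft and no collar. The first fits push_rod; its brown wooden rest is below it. The red (275,408) and orange (531,414) rests are decoys. The fixture is at (372,230), with the tray on its left at (302,235), so the push direction is image left (about +y).

```bash
python3 - <<'E'
from h import *
d=dict(np.load('pics/top0.npz')); W=cloud(d)
i=cv2.imread('pics/top0.png'); cv2.imwrite('pics/crop0.png',cv2.resize(i[120:225,145:350],None,fx=3.9,fy=3.9,interpolation=cv2.INTER_CUBIC))
s=.64
def reg(u0,u1,v0,v1): return W[int(v0*s):int(v1*s),int(u0*s):int(u1*s)].reshape(-1,3)
def line(P,lo,hi,nm):
    Q=P[(P[:,2]>lo)&(P[:,2]<hi)]; 
    (c,sz,a)=cv2.minAreaRect(Q[:,:2].astype(np.float32)); m=Q.mean(0); w,v=np.linalg.eigh(np.cov(Q[:,:2].T)); ax=v[:,1]*np.sign(v[1,1])
    t=(Q[:,:2]-m[:2])@ax
    print(nm,len(Q),'rect',np.round(c,1),np.round(sz,1),round(a,1),'mean',m.round(1),'yawdeg',np.degrees(np.arctan2(ax[1],ax[0])).round(2),'ends',(m[:2]+ax*t.min()).round(1),(m[:2]+ax*t.max()).round(1),'zmax',Q[:,2].max().round(1))
line(reg(236,380,282,325),46,75,'rod top'); line(reg(315,372,282,325),55,66,'grip')
line(reg(236,316,282,325),50,66,'shaft')
line(reg(275,380,282,325),3,14,'restbase')
line(reg(400,540,290,330),46,80,'thick')
line(reg(335,410,195,262),8,16,'fixbase')
line(reg(335,410,195,262),85,110,'bridge')
line(reg(360,410,195,262),60,84,'core/stop')
line(reg(262,340,195,270),20,30,'tray')
for n,b in dict(rt=(545,595,180,230),glue=(165,225,205,260),cork=(125,185,280,335),er=(385,415,265,287),ob=(610,650,240,295)).items(): line(reg(*b),8,90,n)
E
```

```text
rod top 688 rect [458.7 140.8] [210.4  43.2] 87.8 mean [456.2 132.1  55.8] yawdeg 88.59 ends [453.8  36. ] [459.  246.1] zmax 66.1
grip 306 rect [457.1  80.3] [84.6 27.5] 89.2 mean [456.1  80.2  59.2] yawdeg 87.49 ends [454.3  37.8] [458. 123.] zmax 65.6
shaft 288 rect [460.7 183.1] [124.7  32.4] 85.6 mean [458.4 182.1  54.5] yawdeg 88.56 ends [456.9 121. ] [460. 246.] zmax 65.3
restbase 421 rect [459.4 112.9] [171.6  75.9] 89.1 mean [447.1 108.7   6.9] yawdeg 89.63 ends [446.5  27. ] [447.6 198.8] zmax 13.4
thick 749 rect [ 435.6 -140.3] [210.6  40.3] 88.6 mean [ 435.  -140.5   57.3] yawdeg 88.62 ends [ 432.5 -245.5] [437.5 -35. ] zmax 64.0
fixbase 607 rect [584.5  28. ] [ 83.9 123.3] 0.0 mean [572.3  16.3  11.3] yawdeg 105.37 ends [588.4 -42.4] [551.5  91.7] zmax 15.9
bridge 187 rect [583.9  33. ] [71.3 70. ] 0.1 mean [582.3  57.5  94.6] yawdeg 0.67 ends [548.2  57.1] [619.5  57.9] zmax 103.0
core/stop 286 rect [584.2  14.3] [40.2 61.3] 4.6 mean [581.4  13.3  73.3] yawdeg 90.42 ends [581.6 -15.3] [581.2  44. ] zmax 83.1
tray 237 rect [582.8 145.7] [100.9 121.2] 1.2 mean [583.  149.7  24.3] yawdeg 54.35 ends [541.4  91.7] [625.8 209.4] zmax 29.6
rt 381 rect [ 623.4 -332.1] [57.5 58.1] 39.8 mean [ 621.7 -330.8   27.5] yawdeg 126.74 ends [ 640.6 -356.1] [ 605.6 -309.3] zmax 34.2
glue 511 rect [584.2 334.7] [57.3 59.2] 46.8 mean [578.9 327.9  53.8] yawdeg 143.98 ends [603.1 310.2] [555.1 345.1] zmax 78.2
cork 731 rect [456.3 406.7] [78.  78.6] 65.1 mean [455.5 404.8  22.9] yawdeg 69.24 ends [442.3 369.8] [470.2 443.6] zmax 29.5
er 88 rect [503.3 -20.7] [39.6 17.8] 82.9 mean [503.5 -20.1  11.4] yawdeg 82.45 ends [500.8 -40.3] [506.  -1.] zmax 16.1
ob 568 rect [ 507.  -432.8] [49.7 85.5] 83.9 mean [ 505.8 -430.8   19.3] yawdeg 174.39 ends [ 549.8 -435.1] [ 464.7 -426.8] zmax 24.8
```

View pics/crop0.png

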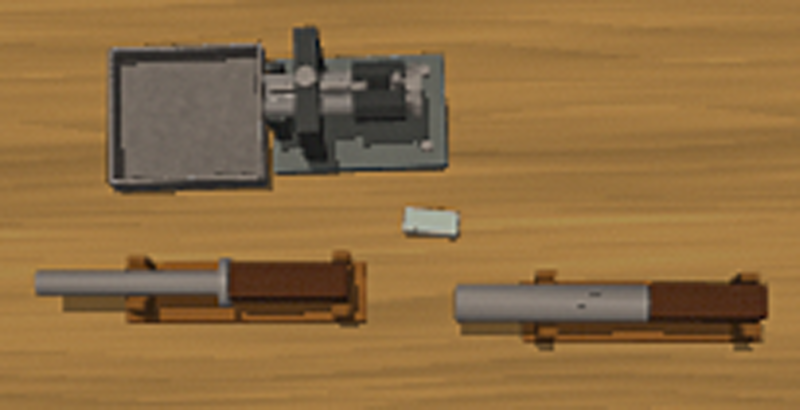

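The crop confirms it: the left rod has the collar at crop (226,283). Poses are consistent (axis about 48 mm up, base 84 mm wide). Now moving over.

```bash
python3 -m inch '[[0,0,-0.0386,0.64,-0.77,0,0],[0,0,-0.0386,0.73,-0.69,0,0],[0,0,-0.0386,0.8,-0.59,0,0],[0,0,-0.0386,0.87,-0.49,0,0],[0,0,-0.0386,0.92,-0.38,0,0],[0,0,-0.0386,0.96,-0.27,0,0],[0,0,-0.0386,0.99,-0.15,0,0],[0,0,-0.0386,1,-0.03,0,0]]'
python3 -m inch '[[0,0,-0.0386,1,0.09,0,0],[0,0,-0.0386,0.98,0.21,0,0],[0,0,0,0.94,0.33,0,0],[0,0,0,0.94,0.33,0,0],[0,0,0,0.94,0.33,0,0],[0,0,0,0.94,0.33,0,0],[0,0,0,0.94,0.33,0,0],[0,0,0,0.94,0.33,0,0]]'
python3 -m inch '[[0,0,0,0.94,0.33,0,0],[0,0,0,0.94,0.33,0,0],[0,0,0,0.94,0.33,0,0],[0,0,0,0.94,0.33,0,0],[0,0,0,0.94,0.33,0,0],[0,0,0,0.94,0.33,0,0],[0,0,0,0.94,0.33,0,0],[0,0,0,0,0,0,0]]'
```

```text
clock: 0.77
eef_pos: [275.5, -401.8, 253.0]
tcp_rot: [-3.141, -0.0, 1.311]
contact_force: [0.5, -0.2, 0.0]
opening: 1.0
grasp_force: 0.0
clock: 1.43
eef_pos: [345.6, -215.1, 253.2]
tcp_rot: [-3.141, -0.0, 1.547]
contact_force: [1.4, -0.3, 0.2]
opening: 1.0
grasp_force: 0.0
clock: 2.1
eef_pos: [408.2, -50.4, 253.3]
tcp_rot: [3.141, -0.001, 1.549]
contact_force: [-0.1, -0.5, 0.6]
opening: 1.0
grasp_force: 0.0
```

```bash
python3 -m inch '[[0,0,0,0.9,0.36,0,0],[0,0,0,0.9,0.36,0,0],[0,0,0,0.9,0.36,0,0],[0,0,0,0.9,0.36,0,0],[0,0,0,0.9,0.36,0,0],[0,0,0,0.62,0,0,0],[0,0,0,0,0,0,0]]'
python3 - <<'E'
from h import *
d=shot('wrist','w0'); i=cv2.imread('pics/w0.png'); cv2.imwrite('pics/w0b.png',cv2.resize(i,(800,600)))
print(d['cam_to_world'],d['vertical_fov'])
E
```

```text
clock: 2.68
eef_pos: [455.4, 75.5, 253.0]
tcp_rot: [-3.141, -0.001, 1.549]
contact_force: [-0.4, -0.0, -0.1]
opening: 1.003
grasp_force: 0.0
[[ 9.99729827e-01 -2.15083202e-02 -8.81273708e-03  4.57078153e+02]
 [-2.31642351e-02 -9.53258004e-01 -3.01268314e-01  1.53041167e+02]
 [-1.92103680e-03  3.01391060e-01 -9.53498683e-01  3.73239533e+02]
 [ 0.00000000e+00  0.00000000e+00  0.00000000e+00  1.00000000e+00]] 66.85475778425754
```

View pics/w0b.png

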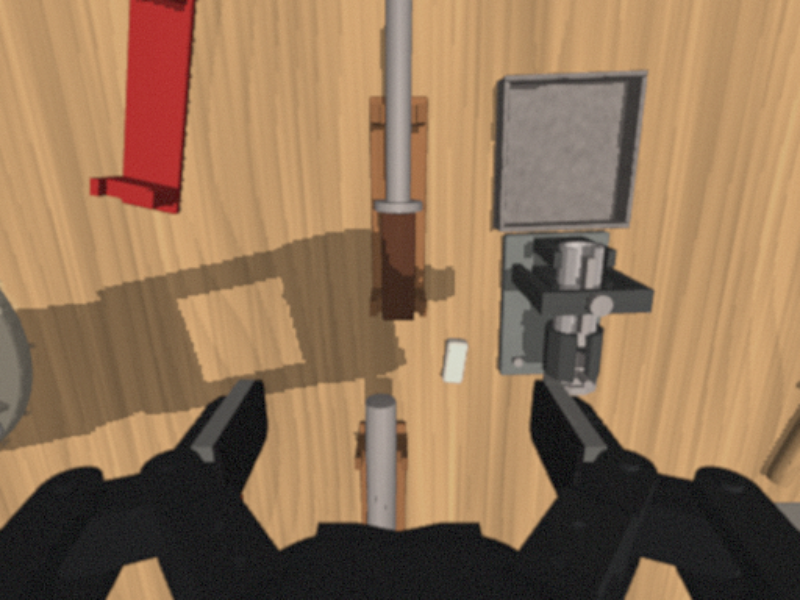

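The wrist view shows the rod's grip at (398,265), its collar at (397,206), the fixture at (572,300) and the stop's ring at about (575,385). Next I measure the rod and core axes together in this one frame.

```bash
python3 - <<'E'
from h import *
d=dict(np.load('pics/w0.npz')); W=cloud(d); s=.64
def reg(u0,u1,v0,v1,lo,hi):
    P=W[int(v0*s):int(v1*s),int(u0*s):int(u1*s)].reshape(-1,3); return P[(P[:,2]>lo)&(P[:,2]<hi)]
def prof(P,y0,y1,st,nm):
    print(nm)
    for y in np.arange(y0,y1,st):
        Q=P[(P[:,1]>=y)&(P[:,1]<y+st)]
        if len(Q)>8: print(int(y+st/2),len(Q),'x',Q[:,0].min().round(1),Q[:,0].max().round(1),'mid',((Q[:,0].min()+Q[:,0].max())/2).round(1),'zmax',np.percentile(Q[:,2],[50,98]).round(1))
prof(reg(370,425,0,325,46,75),30,230,10,'rod')
prof(reg(500,660,230,400,62,85),-40,100,6,'core')
P=reg(490,625,225,385,7,15); print('base',P.min(0),P.max(0),cv2.minAreaRect(P[:,:2].astype(np.float32)))
P=reg(500,665,230,330,97,106); print('bridge',P.min(0),P.max(0),cv2.minAreaRect(P[:,:2].astype(np.float32)))
P=reg(365,430,90,325,4,12); print('restbase',P.min(0),P.max(0),cv2.minAreaRect(P[:,:2].astype(np.float32)))
P=reg(490,650,65,235,22,30); print('tray',cv2.minAreaRect(P[:,:2].astype(np.float32)))
g=reg(380,417,214,322,54,66);print('grip',g.min(0),g.max(0),cv2.minAreaRect(g[:,:2].astype(np.float32)))
E
```

```text
rod
35 71 x 432.5 470.7 mid 451.6 zmax [59.1 60.8]
45 178 x 433.9 473.1 mid 453.5 zmax [59.4 60.7]
55 179 x 441.8 464.7 mid 453.3 zmax [59.2 60.4]
65 179 x 442.2 464.9 mid 453.5 zmax [59.4 60.7]
75 181 x 442.5 466.1 mid 454.3 zmax [59.3 60.6]
85 199 x 442.8 466.3 mid 454.5 zmax [59.4 60.9]
95 198 x 443.3 466.4 mid 454.8 zmax [59.4 60.9]
105 207 x 443.6 466.5 mid 455.0 zmax [59.3 60.8]
115 235 x 438.3 471.1 mid 454.7 zmax [59.9 65. ]
125 213 x 438.3 471.3 mid 454.8 zmax [55.2 64.3]
135 159 x 447.5 463.9 mid 455.7 zmax [54.3 56.9]
145 151 x 447.8 464.1 mid 456.0 zmax [54.2 56.6]
155 164 x 448.1 464.2 mid 456.2 zmax [54.5 56.7]
165 163 x 448.4 464.4 mid 456.4 zmax [54.3 56.4]
175 235 x 438.4 473.9 mid 456.2 zmax [53.1 56.9]
185 231 x 438.7 473.9 mid 456.3 zmax [53.6 56.8]
195 174 x 449.4 464.8 mid 457.1 zmax [54.4 57. ]
205 181 x 448.8 465.0 mid 456.9 zmax [54.7 56.8]
215 196 x 448.9 465.1 mid 457.0 zmax [54.6 56.6]
225 198 x 449.3 466.3 mid 457.8 zmax [54.7 56.7]
core
-19 19 x 577.9 596.9 mid 587.4 zmax [77.4 78.7]
-13 116 x 564.2 601.1 mid 582.6 zmax [76.1 78.8]
-7 80 x 562.8 602.7 mi
[... 900 characters left out ...]
0547), 2.902184009552002)
bridge [575.43313039  51.90231538  97.40689378] [589.54432234  65.37463006 102.11275554] ((582.3640747070312, 58.61144256591797), (13.387433052062988, 13.980049133300781), 79.89373016357422)
restbase [431.88186054  45.5050266    4.16974967] [478.50218179 194.37632946  10.80994869] ((455.02447509765625, 120.06027221679688), (148.1737060546875, 44.07472229003906), 88.53936767578125)
tray ((581.3887329101562, 149.4250946044922), (100.7288589477539, 110.1007080078125), 0.7418434023857117)
grip [441.37633354  36.02735295  56.74549543] [466.50883015 114.47086108  61.55412354] ((454.29638671875, 75.31439208984375), (78.22754669189453, 23.33304786682129), 88.02115631103516)
```

```bash
python3 -m inch '[[0,0,0,0,-0.05,1,0],[0,0,0,0,0,1,0],[0,0,0,0,0,1,0],[0,0,0,0,0,1,0],[0,0,0,0,0,1,0],[0,0,0,0,0,1,0],[0,0,0,0,0,1,0],[0,0,0,0,0,0.7,0]]'
python3 -m inch '[[0,0,0,0,0,0.4,0],[0,0,0,0,0,0,0]]'
```

```text
clock: 3.4
eef_pos: [452.7, 72.3, 59.0]
tcp_rot: [-3.14, 0.001, 1.547]
contact_force: [-0.5, -0.3, -0.3]
opening: 0.998
grasp_force: 0.0
clock: 3.57
eef_pos: [452.4, 72.6, 49.2]
tcp_rot: [-3.138, 0.001, 1.547]
contact_force: [-0.6, 0.0, -1.0]
opening: 1.0
grasp_force: 0.0
```

```bash
python3 -m inch '[[0,0,0,0.11,0.07,0,0],[0,0,0,0,0,0,1],[0,0,0,0,0,0,1],[0,0,0,0,0,0,1],[0,0,0,0,0,0,1],[0,0,0,0,0,0,1],[0,0,0,0,0,0,1],[0,0,0,0,0,0,1]]' 80
python3 -m inch '[[0,0,0,0,0,0,1],[0,0,0,0,0,0,1]]'
```

```text
clock: 4.23
eef_pos: [456.2, 76.5, 51.5]
tcp_rot: [3.14, -0.0, 1.547]
contact_force: [-1.0, -0.8, 7.4]
opening: 0.265
grasp_force: 78.3
clock: 4.4
eef_pos: [456.2, 76.5, 51.5]
tcp_rot: [3.141, -0.0, 1.547]
contact_force: [-0.7, -1.1, 7.9]
opening: 0.267
grasp_force: 78.3
```

```bash
python3 -m inch '[[0,0,0,0,0,-0.2,1],[0,0,0,0,0,-0.5,1],[0,0,0,0,0,-0.7,1],[0,0,0,0,0,-0.8,1],[0,0,0,-0.4,0,-0.2,1],[0,0,0,-0.8,0,0,1],[0,0,0,-0.8,0,0,1],[0,0,0,-0.8,0,0,1]]'
python3 -m inch '[[0,0,0,-0.9,0,0,1],[0,0,0,-0.9,0,0,1],[0,0,0,-0.9,0,0,1],[0,0,0,-0.9,0,0,1],[0,0,0,-0.9,0,0,1],[0,0,0,-0.9,0,0,1],[0,0,0,-0.9,0,0,1],[0,0,0,-0.9,0,0,1]]'
```

```text
clock: 5.07
eef_pos: [453.7, 5.4, 110.7]
tcp_rot: [3.142, 0.0, 1.549]
contact_force: [0.6, -0.6, -1.7]
opening: 0.268
grasp_force: 78.6
clock: 5.73
eef_pos: [449.0, -175.0, 110.4]
tcp_rot: [-3.141, -0.0, 1.547]
contact_force: [0.5, 0.2, -3.1]
opening: 0.273
grasp_force: 78.6
```

```bash
python3 -m inch '[[0,0,-0.011,-0.8,0.5,0,1],[0,0,0,-0.7,0.9,0,1],[0,0,0,0,0.9,0,1],[0,0,0,0,0.9,0,1],[0,0,0,0,0.9,0,1],[0,0,0,0,0.9,0,1],[0,0,0,0,0.4,0,1],[0,0,0,0,0,0,1]]'
python3 - <<'E'
from h import *
print(r.sense()['eef_pos'],r.sense()['tcp_rot'])
d=shot('wrist','w1'); i=cv2.imread('pics/w1.png'); cv2.imwrite('pics/w1b.png',cv2.resize(i,(800,600)))
E
```

```text
clock: 6.4
eef_pos: [586.0, -210.3, 110.3]
tcp_rot: [3.141, 0.0, 1.583]
contact_force: [-0.2, 0.2, -1.6]
opening: 0.27
grasp_force: 78.7
[ 586.04694578 -210.2946602   110.30896592] [3.14070133e+00 2.79584919e-04 1.58264407e+00]
```

View pics/w1b.png

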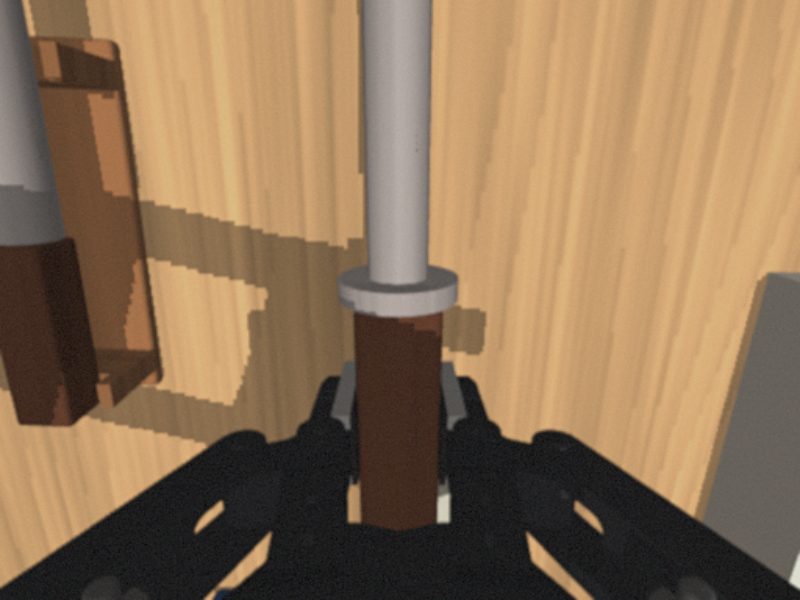

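The wrist view shows the rod held square at (400,300), with its tip out of frame. I'll lower it to bore height and compare rod and fixture from the top and scene cameras.

```bash
python3 -m inch '[[0,0,0,0,0,0.5,1],[0,0,0,0,0,0.7,1],[0,0,0,0,0,0.5,1],[0,0,0,0,0,0.17,1],[0,0,0,0,0,0,1]]'
python3 - <<'E'
from h import *
s=r.sense();print(s['eef_pos'],s['tcp_rot'])
w=cloud(dict(np.load('pics/w1.npz')))
t=shot('top','t2'); c=shot('scene','s2')
a=cv2.imread('pics/t2.png');b=cv2.imread('pics/s2.png')
cv2.imwrite('pics/t2c.png',np.hstack([cv2.resize(a[110:210,190:330],(400,286),interpolation=2),cv2.resize(b[200:320,180:348],(400,286),interpolation=2)]))
def prof(P,y0,y1,st,nm):
    print(nm)
    for y in np.arange(y0,y1,st):
        Q=P[(P[:,1]>=y)&(P[:,1]<y+st)]
        if len(Q)>8: print(int(y+st/2),len(Q),'x',Q[:,0].min().round(1),Q[:,0].max().round(1),'mid',((Q[:,0].min()+Q[:,0].max())/2).round(1),'z98',np.percentile(Q[:,2],98).round(1))
def box(W,b): 
    P=W.reshape(-1,3); return P[(P[:,0]>b[0])&(P[:,0]<b[1])&(P[:,1]>b[2])&(P[:,1]<b[3])&(P[:,2]>b[4])&(P[:,2]<b[5])]
prof(box(w,(560,610,-250,-60,98,130)),-160,-60,15,'wrist shaft at z106')
for n,d in(('top',t),('scene',c)):
    W=cloud(d); prof(box(W,(560,610,-160,-22,50,85)),-160,-22,12,n+' shaft'); prof(box(W,(555,612,-22,45,64,85)),-24,45,8,n+' stop')
E
```

```text
clock: 6.87
eef_pos: [582.7, -209.6, 62.2]
tcp_rot: [-3.138, -0.001, 1.582]
contact_force: [-0.2, 0.7, -1.5]
opening: 0.262
grasp_force: 78.7
[ 582.66606928 -209.56100172   62.18273407] [-3.13818602e+00 -1.22316166e-03  1.58176305e+00]
wrist shaft at z106
-152 1450 x 576.2 593.2 mid 584.7 z98 115.3
-137 1633 x 576.0 593.1 mid 584.6 z98 115.3
-122 1842 x 575.8 592.8 mid 584.3 z98 115.5
-107 2072 x 575.5 592.6 mid 584.1 z98 115.4
-92 57 x 575.7 592.5 mid 584.1 z98 113.0
top shaft
top stop
scene shaft
-154 31 x 575.9 591.6 mid 583.8 z98 70.2
-142 31 x 575.6 591.3 mid 583.4 z98 69.8
-130 32 x 574.3 590.7 mid 582.5 z98 69.9
-118 29 x 575.2 590.7 mid 582.9 z98 70.4
-106 32 x 575.0 590.7 mid 582.9 z98 68.9
-94 32 x 574.6 590.4 mid 582.5 z98 70.2
-82 34 x 575.7 590.6 mid 583.1 z98 70.2
-70 32 x 574.7 590.3 mid 582.5 z98 69.6
-58 33 x 574.1 589.9 mid 582.0 z98 69.2
-46 32 x 575.1 589.9 mid 582.5 z98 69.7
scene stop
-20 20 x 566.8 603.5 mid 585.2 z98 80.0
-12 47 x 566.5 602.6 mid 584.5 z98 80.8
-4 44 x 569.1 604.6 mid 586.8 z98 81.3
4 46 x 564.8 604.7 mid 584.8 z98 81.5
12 44 x 565.0 603.6 mid 584.3 z98 80.6
20 49 x 565.2 604.0 mid 584.6 z98 81.8
28 41 x 566.4 603.3 mid 584.8 z98 81.2
36 35 x 571.6 597.4 mid 584.5 z98 82.9
44 24 x 572.6 597.8 mid 585.2 z98 81.8
```

View pics/t2c.png

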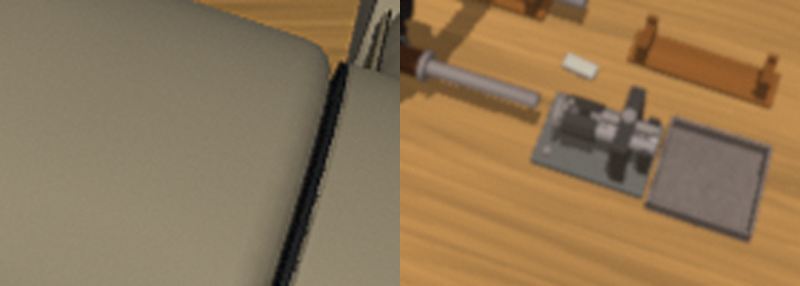

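The scene crop (right half) shows the rod tip at (538,98), just short of the ring at (555,105). The depths say it needs about +3 mm in x and +1.3 mm in z.

```bash
python3 -m inch '[[0,0,0,0,0.12,-0.05,1],[0,0,0,0,0,0,1],[0,0,0,0,0,0,1]]'
python3 -m inch '[[0,0,0,0.2,0,0,1],[0,0,0,0.2,0,0,1],[0,0,0,0.2,0,0,1],[0,0,0,0.2,0,0,1],[0,0,0,0.2,0,0,1],[0,0,0,0.1,0,0,1],[0,0,0,0,0,0,1]]'
```

```text
clock: 7.22
eef_pos: [588.4, -210.1, 66.2]
tcp_rot: [3.14, 0.001, 1.582]
contact_force: [-0.2, -0.2, -2.1]
opening: 0.264
grasp_force: 78.7
clock: 7.8
eef_pos: [587.2, -181.6, 65.3]
tcp_rot: [-3.141, -0.0, 1.583]
contact_force: [0.3, -0.4, -1.7]
opening: 0.269
grasp_force: 78.7
```

```bash
python3 -m inch '[[0,0,0,0,0,0,1],[0,0,0,0,0,0,1]]'
python3 -m inch '[[0,0,0,0,-0.06,0.07,1],[0,0,0,0,0,0,1],[0,0,0,0,0,0,1],[0,0,0,0,0,0,1]]'
```

```text
clock: 7.97
eef_pos: [587.3, -182.5, 65.3]
tcp_rot: [3.142, 0.0, 1.582]
contact_force: [0.1, 1.5, -1.6]
opening: 0.263
grasp_force: 78.7
clock: 8.3
eef_pos: [585.7, -182.5, 63.5]
tcp_rot: [-3.142, -0.0, 1.582]
contact_force: [-0.3, -0.2, -2.9]
opening: 0.267
grasp_force: 78.7
```

```bash
cat > fit.py <<'E'
from h import *
from scipy.optimize import least_squares
def fit(W,y0,y1,x0,x1,z0,z1,R):
    P=W.reshape(-1,3); P=P[(P[:,0]>x0)&(P[:,0]<x1)&(P[:,1]>y0)&(P[:,1]<y1)&(P[:,2]>z0)&(P[:,2]<z1)]
    ym=P[:,1].mean()
    s=least_squares(lambda p:np.hypot(P[:,0]-p[0]+.0112*(P[:,1]-ym),P[:,2]-p[1])-R,[584,60],loss='soft_l1')
    return len(P),ym.round(1),s.x.round(2),np.std(s.fun).round(2)
E
python3 - <<'E'
from fit import *
print(r.sense()['eef_pos'])
W=cloud(shot('scene','s3'))
print('shaft',fit(W,-120,-24,560,610,50,85,8.5))
print('ring',fit(W,-19,-9,560,610,58,85,19))
print('core',fit(W,34,46,565,605,62,85,14.5))
for a in(-12,0,12,22):print('stop',a,fit(W,a,a+10,560,610,58,85,19))
W=cloud(dict(np.load('pics/w0.npz')))
for a in(-12,0,12,22):print('w0 stop',a,fit(W,a,a+10,560,610,58,85,19))
print('w0core',fit(W,34,46,565,605,62,85,14.5),fit(W,70,90,565,605,62,85,14.5)); print('w0 shaft',fit(W,130,170,440,475,50,85,8.5))
W=cloud(dict(np.load('pics/w1.npz')))
print('w1 shaft',fit(W,-160,-95,560,610,98,130,8.5))
E
```

```text
[ 585.72499636 -182.54623728   63.46356744]
shaft (258, np.float64(-72.3), array([583.94,  60.25]), np.float64(1.2))
ring (62, np.float64(-14.4), array([584.35,  59.67]), np.float64(2.08))
core (52, np.float64(39.7), array([583.26,  61.08]), np.float64(3.34))
stop -12 (48, np.float64(-6.7), array([585.  ,  60.55]), np.float64(2.51))
stop 0 (60, np.float64(4.9), array([584.49,  61.23]), np.float64(1.62))
stop 12 (65, np.float64(17.4), array([584.27,  61.42]), np.float64(1.76))
stop 22 (58, np.float64(26.6), array([584.26,  58.51]), np.float64(3.24))
w0 stop -12 (188, np.float64(-6.8), array([582.55,  59.28]), np.float64(2.19))
w0 stop 0 (277, np.float64(4.5), array([582.55,  60.34]), np.float64(1.78))
w0 stop 12 (259, np.float64(17.1), array([582.38,  60.21]), np.float64(1.21))
w0 stop 22 (343, np.float64(26.9), array([582.42,  58.95]), np.float64(2.61))
w0core (164, np.float64(38.5), array([583.48,  61.06]), np.float64(2.99)) (504, np.float64(80.0), array([583.49,  60.86]), np.float64(2.79))
w0 shaft (585, np.float64(150.4), array([455.37,  62.26]), np.float64(2.22))
w1 shaft (7054, np.float64(-127.4), array([584.41, 120.92]), np.float64(2.7))
```

```bash
python3 -m inch '[[0,0,0,0,0.045,0,1],[0,0,0,0.1,0,0,1],[0,0,0,0.15,0,0,1],[0,0,0,0.15,0,0,1],[0,0,0,0.15,0,0,1],[0,0,0,0.1,0,0,1],[0,0,0,0,0,0,1]]'
python3 -m inch '[[0,0,0,0.1,0,0,1],[0,0,0,0.1,0,0,1],[0,0,0,0.1,0,0,1],[0,0,0,0.1,0,0,1],[0,0,0,0.1,0,0,1],[0,0,0,0.1,0,0,1],[0,0,0,0,0,0,1],[0,0,0,0,0,0,1]]'
```

```text
clock: 8.93
eef_pos: [586.7, -165.4, 63.5]
tcp_rot: [-3.141, -0.0, 1.583]
contact_force: [0.4, -0.4, -1.7]
opening: 0.269
grasp_force: 78.7
clock: 9.6
eef_pos: [586.6, -151.0, 63.5]
tcp_rot: [3.142, -0.0, 1.582]
contact_force: [-0.5, -0.4, -1.8]
opening: 0.266
grasp_force: 78.7
```

```bash
python3 -m inch '[[0,0,0,0.06,0,0,1],[0,0,0,0.06,0,0,1],[0,0,0,0.06,0,0,1],[0,0,0,0.06,0,0,1],[0,0,0,0,0,0,1],[0,0,0,0,0,0,1]]'
python3 -m inch '[[0,0,0,0.06,0,0,1],[0,0,0,0.06,0,0,1],[0,0,0,0.06,0,0,1],[0,0,0,0.06,0,0,1],[0,0,0,0,0,0,1],[0,0,0,0,0,0,1]]'
```

```text
clock: 10.1
eef_pos: [586.5, -145.0, 63.5]
tcp_rot: [-3.142, -0.0, 1.582]
contact_force: [-0.6, 0.5, -0.9]
opening: 0.269
grasp_force: 78.7
clock: 10.6
eef_pos: [586.4, -139.0, 63.5]
tcp_rot: [-3.142, 0.0, 1.582]
contact_force: [-0.1, -0.4, -2.7]
opening: 0.264
grasp_force: 78.7
```

```bash
for k in 1; do python3 -m inch '[[0,0,0,0.06,0,0,1],[0,0,0,0.06,0,0,1],[0,0,0,0.06,0,0,1],[0,0,0,0.06,0,0,1],[0,0,0,0.06,0,0,1],[0,0,0,0.06,0,0,1]]'; done
python3 -m inch '[[0,0,0,0.06,0,0,1],[0,0,0,0.06,0,0,1],[0,0,0,0.06,0,0,1],[0,0,0,0.06,0,0,1]]'
```

```text
clock: 11.1
eef_pos: [586.6, -130.8, 63.7]
tcp_rot: [3.141, 0.001, 1.583]
contact_force: [-0.1, -6.2, -1.0]
opening: 0.267
grasp_force: 78.7
clock: 11.43
eef_pos: [586.5, -125.0, 63.7]
tcp_rot: [3.141, 0.001, 1.583]
contact_force: [0.2, -7.6, -1.5]
opening: 0.271
grasp_force: 78.7
```

```bash
python3 -m inch '[[0,0,0,0.06,0,0,1],[0,0,0,0.06,0,0,1],[0,0,0,0.06,0,0,1],[0,0,0,0.06,0,0,1],[0,0,0,0.06,0,0,1],[0,0,0,0.06,0,0,1],[0,0,0,0.06,0,0,1],[0,0,0,0.06,0,0,1]]'
python3 -m inch '[[0,0,0,0.06,0,0,1],[0,0,0,0.06,0,0,1],[0,0,0,0.06,0,0,1],[0,0,0,0.06,0,0,1],[0,0,0,0.06,0,0,1],[0,0,0,0.06,0,0,1],[0,0,0,0.06,0,0,1],[0,0,0,0.06,0,0,1]]'
```

```text
clock: 12.1
eef_pos: [586.4, -113.0, 63.7]
tcp_rot: [3.141, 0.001, 1.583]
contact_force: [0.7, -6.9, -1.9]
opening: 0.271
grasp_force: 78.7
clock: 12.77
eef_pos: [586.2, -101.0, 63.7]
tcp_rot: [3.141, 0.001, 1.583]
contact_force: [-0.3, -6.2, -2.0]
opening: 0.27
grasp_force: 78.7
```

```bash
python3 -m inch '[[0,0,0,0.06,0,0,1],[0,0,0,0.06,0,0,1],[0,0,0,0.06,0,0,1],[0,0,0,0.06,0,0,1],[0,0,0,0.06,0,0,1],[0,0,0,0.06,0,0,1],[0,0,0,0.06,0,0,1],[0,0,0,0.06,0,0,1]]'
python3 -m inch '[[0,0,0,0.06,0,0,1],[0,0,0,0.06,0,0,1],[0,0,0,0.06,0,0,1],[0,0,0,0.06,0,0,1],[0,0,0,0.06,0,0,1],[0,0,0,0,0,0,1]]'
```

```text
clock: 13.43
eef_pos: [586.0, -88.9, 63.6]
tcp_rot: [3.141, 0.001, 1.583]
contact_force: [-0.6, -6.8, -2.0]
opening: 0.272
grasp_force: 78.7
clock: 13.93
eef_pos: [585.7, -80.2, 63.5]
tcp_rot: [-3.141, -0.0, 1.582]
contact_force: [-0.5, -0.9, -0.9]
opening: 0.271
grasp_force: 78.7
```

```bash
python3 -m inch '[[0,0,0,0.04,0,0,1],[0,0,0,0.04,0,0,1],[0,0,0,0.04,0,0,1],[0,0,0,0.04,0,0,1],[0,0,0,0.04,0,0,1],[0,0,0,0.04,0,0,1],[0,0,0,0.04,0,0,1],[0,0,0,0.04,0,0,1]]'
python3 -m inch '[[0,0,0,0.04,0,0,1],[0,0,0,0.04,0,0,1],[0,0,0,0.04,0,0,1],[0,0,0,0.04,0,0,1]]'
python3 -m inch '[[0,0,0,0.04,0,0,1],[0,0,0,0.04,0,0,1],[0,0,0,0.04,0,0,1],[0,0,0,0,0,0,1]]'
```

```text
clock: 14.6
eef_pos: [585.7, -72.6, 63.5]
tcp_rot: [3.142, -0.0, 1.582]
contact_force: [0.8, -0.4, -2.0]
opening: 0.271
grasp_force: 78.7
clock: 14.93
eef_pos: [585.6, -68.5, 63.5]
tcp_rot: [-3.142, -0.0, 1.582]
contact_force: [0.2, -0.0, -2.3]
opening: 0.267
grasp_force: 78.7
clock: 15.27
eef_pos: [585.6, -65.4, 63.5]
tcp_rot: [-3.142, -0.0, 1.582]
contact_force: [0.7, -0.3, -2.4]
opening: 0.271
grasp_force: 78.7
```

```bash
python3 -m inch '[[0,0,0,0.04,0,0,1],[0,0,0,0.04,0,0,1],[0,0,0,0,0,0,1]]'
python3 -m inch '[[0,0,0,0.04,0,0,1],[0,0,0,0.04,0,0,1],[0,0,0,0,0,0,1]]'
```

```text
clock: 15.52
eef_pos: [585.6, -63.5, 63.5]
tcp_rot: [-3.142, -0.0, 1.582]
contact_force: [0.1, 0.5, -1.9]
opening: 0.266
grasp_force: 78.7
clock: 15.77
eef_pos: [585.6, -61.8, 63.5]
tcp_rot: [-3.142, 0.001, 1.582]
contact_force: [-0.0, -3.3, -1.9]
opening: 0.267
grasp_force: 78.7
```

```bash
python3 -m inch '[[0,0,0,0.04,0,0,1],[0,0,0,0.04,0,0,1],[0,0,0,0.04,0,0,1],[0,0,0,0,0,0,1]]'
python3 -m inch '[[0,0,0,0.02,0,0,1],[0,0,0,0.02,0,0,1],[0,0,0,0,0,0,1]]'
python3 -m inch '[[0,0,0,0.02,0,0,1],[0,0,0,0,0,0,1]]'
```

```text
clock: 16.1
eef_pos: [585.6, -58.9, 63.6]
tcp_rot: [3.141, 0.001, 1.582]
contact_force: [-0.8, -6.1, -1.6]
opening: 0.27
grasp_force: 78.7
clock: 16.35
eef_pos: [585.6, -58.2, 63.6]
tcp_rot: [3.142, 0.001, 1.582]
contact_force: [-0.2, -7.5, -2.0]
opening: 0.268
grasp_force: 78.7
clock: 16.52
eef_pos: [585.5, -57.7, 63.6]
tcp_rot: [3.141, 0.001, 1.582]
contact_force: [-0.9, -7.5, -1.2]
opening: 0.27
grasp_force: 78.7
```

```bash
python3 -m inch '[[0,0,0,0.02,0,0,1],[0,0,0,0,0,0,1]]'
python3 -m inch '[[0,0,0,0.02,0,0,1],[0,0,0,0,0,0,1]]'
python3 -m inch '[[0,0,0,0.015,0,0,1],[0,0,0,0,0,0,1]]'
```

```text
clock: 16.68
eef_pos: [585.5, -57.3, 63.6]
tcp_rot: [3.141, 0.001, 1.582]
contact_force: [-0.8, -7.6, -0.6]
opening: 0.271
grasp_force: 78.8
clock: 16.85
eef_pos: [585.5, -56.9, 63.6]
tcp_rot: [3.142, 0.001, 1.582]
contact_force: [-1.0, -8.4, -1.1]
opening: 0.268
grasp_force: 78.8
clock: 17.02
eef_pos: [585.6, -56.6, 63.6]
tcp_rot: [3.141, 0.001, 1.582]
contact_force: [-0.9, -8.1, -1.0]
opening: 0.265
grasp_force: 78.8
```

```bash
python3 -m inch '[[0,0,0,0.015,0,0,1],[0,0,0,0,0,0,1]]'
python3 -m inch '[[0,0,0,0.015,0,0,1],[0,0,0,0,0,0,1]]'
```

```text
clock: 17.18
eef_pos: [585.5, -56.2, 63.6]
tcp_rot: [3.141, 0.001, 1.582]
contact_force: [-0.9, -9.0, -1.0]
opening: 0.269
grasp_force: 78.8
clock: 17.35
eef_pos: [585.5, -56.0, 63.6]
tcp_rot: [3.141, 0.001, 1.582]
contact_force: [-1.2, -9.3, -2.0]
opening: 0.266
grasp_force: 78.8
```

```bash
python3 -m inch '[[0,0,0,0.01,0,0,1],[0,0,0,0,0,0,1]]'
python3 -m inch '[[0,0,0,0.01,0,0,1],[0,0,0,0,0,0,1]]'
```

```text
clock: 17.52
eef_pos: [585.5, -56.0, 63.7]
tcp_rot: [3.141, 0.002, 1.582]
contact_force: [-0.5, -10.6, -0.8]
opening: 0.269
grasp_force: 78.8
clock: 17.68
eef_pos: [585.5, -56.0, 63.7]
tcp_rot: [3.141, 0.002, 1.582]
contact_force: [-0.1, -13.1, -1.1]
opening: 0.266
grasp_force: 78.8
```

Fully in: the position has stopped and the force reads 13 N. Withdrawing along the axis.

```bash
python3 -m inch '[[0,0,0,-0.1,0,0,1],[0,0,0,-0.3,0,0,1],[0,0,0,-0.4,0,0,1],[0,0,0,-0.4,0,0,1],[0,0,0,-0.4,0,0,1],[0,0,0,-0.4,0,0,1],[0,0,0,-0.4,0,0,1],[0,0,0,-0.4,0,0,1]]'
python3 -m inch '[[0,0,0,-0.4,0,0,1],[0,0,0,-0.4,0,0,1],[0,0,0,-0.4,0,0,1],[0,0,0,-0.4,0,0,1],[0,0,0,-0.4,0,0,1],[0,0,0,-0.4,0,0,1],[0,0,0,-0.4,0,0,1],[0,0,0,-0.4,0,0,1]]'
```

```text
clock: 18.35
eef_pos: [586.2, -125.6, 63.5]
tcp_rot: [-3.142, -0.0, 1.582]
contact_force: [0.4, 0.6, -1.8]
opening: 0.27
grasp_force: 78.7
clock: 19.02
eef_pos: [587.2, -205.5, 63.5]
tcp_rot: [-3.142, 0.0, 1.582]
contact_force: [0.6, -0.2, -2.0]
opening: 0.263
grasp_force: 78.7
```

```bash
python3 - <<'E'
from h import *
a=shot('scene','s4')['pixels'][200:320,180:348,::-1]; cv2.imwrite('pics/s4c.png',cv2.resize(a,(600,428),interpolation=2))
E
```

```text
(no output)
```

View pics/s4c.png

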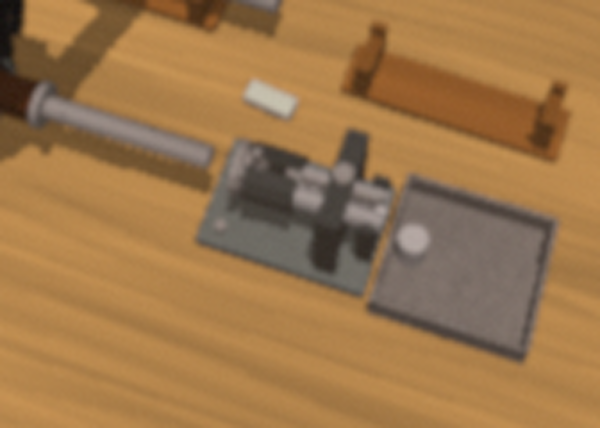

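The picture shows the plug standing in the tray at (412,238), the rod clear of the ring with its tip at (210,155), and the eraser undisturbed. Carrying the rod back.

```bash
python3 -m inch '[[0,0,0,-0.2,0,-0.4,1],[0,0,0,0,0,-0.8,1],[0,0,0,0,-0.3,-0.74,1],[0,0,0.011,0,-0.8,0,1],[0,0,0,0,-0.9,0,1],[0,0,0,0,-0.9,0,1],[0,0,0,0,-0.9,0,1],[0,0,0,0,-0.9,0,1]]'
python3 -m inch '[[0,0,0,0.4,-0.5,0,1],[0,0,0,0.9,0,0,1],[0,0,0,0.9,0,0,1],[0,0,0,0.9,0,0,1],[0,0,0,0.9,0,0,1],[0,0,0,0.9,0,0,1],[0,0,0,0.9,0,0,1],[0,0,0,0.9,0,0,1]]'
python3 -m inch '[[0,0,0,0.9,0,0,1],[0,0,0,0.9,0,0,1],[0,0,0,0.9,0,0,1],[0,0,0,0.9,0,0,1],[0,0,0,0.5,0,0,1],[0,0,0,0,0,0,1],[0,0,0,0,0,0,1],[0,0,0,0,0,0,1]]'
```

```text
clock: 19.73
eef_pos: [468.9, -207.5, 112.8]
tcp_rot: [3.141, 0.0, 1.548]
contact_force: [0.9, 0.0, -1.6]
opening: 0.27
grasp_force: 78.9
clock: 20.4
eef_pos: [461.3, -38.8, 112.9]
tcp_rot: [3.141, -0.0, 1.548]
contact_force: [-0.3, 0.3, -1.9]
opening: 0.268
grasp_force: 78.8
clock: 21.07
eef_pos: [463.5, 62.2, 112.4]
tcp_rot: [3.141, 0.0, 1.548]
contact_force: [0.1, -0.2, -0.7]
opening: 0.268
grasp_force: 78.8
```

```bash
python3 -m inch '[[0,0,0,0.565,-0.305,0,1],[0,0,0,0,0,0.6,1],[0,0,0,0,0,0.4,1],[0,0,0,0,0,0,1],[0,0,0,0,0,0,1],[0,0,0,0,0,0,1]]'
python3 - <<'E'
from h import *
print(r.sense()['eef_pos'])
b=shot('wrist','w5')['pixels'].astype(int); a=np.load('pics/w1.npz')['pixels'].astype(int)
for n,i in(('w1',a),('w5',b)):
    for u in (240,272):
        c=i[170:210,u].sum(1); print(n,u,c.tolist())
E
```

```text
clock: 21.57
eef_pos: [456.5, 76.3, 87.2]
tcp_rot: [-3.141, 0.0, 1.547]
contact_force: [0.1, 0.3, -1.0]
opening: 0.271
grasp_force: 78.8
[456.46258672  76.28753217  87.17913193]
w1 240 [412, 423, 422, 413, 409, 419, 407, 417, 419, 400, 319, 263, 252, 237, 251, 240, 280, 395, 472, 475, 475, 483, 473, 468, 479, 473, 478, 477, 477, 451, 383, 311, 219, 139, 138, 128, 151, 145, 152, 153]
w1 272 [336, 334, 335, 336, 341, 331, 327, 339, 324, 279, 272, 269, 255, 245, 243, 254, 331, 433, 472, 467, 475, 471, 472, 464, 471, 471, 480, 471, 476, 484, 458, 354, 232, 215, 191, 202, 207, 192, 213, 202]
w5 240 [461, 461, 468, 468, 464, 459, 467, 467, 474, 449, 375, 292, 290, 286, 292, 301, 304, 426, 512, 538, 542, 509, 445, 353, 344, 343, 352, 349, 348, 353, 354, 317, 241, 168, 152, 159, 162, 150, 165, 156]
w5 272 [373, 377, 380, 369, 371, 370, 376, 366, 349, 324, 303, 298, 289, 292, 278, 284, 377, 484, 523, 535, 518, 530, 528, 523, 518, 451, 370, 361, 373, 364, 344, 261, 177, 154, 141, 166, 156, 169, 143, 161]
```

No slip in the grip. Lowering into the rest.

```bash
python3 -m inch '[[0,0,0,0,0,0.4,1],[0,0,0,0,0,0.4,1],[0,0,0,0,0,0.3,1],[0,0,0,0,0,0.16,1],[0,0,0,0,0,0,1],[0,0,0,0,0,0,1]]'
python3 -m inch '[[0,0,0,0,0,0.08,1],[0,0,0,0,0,0.05,1],[0,0,0,0,0,0,1],[0,0,0,0,0,0,1]]'
```

```text
clock: 22.12
eef_pos: [455.9, 76.8, 55.0]
tcp_rot: [-3.14, 0.0, 1.548]
contact_force: [-0.1, 0.4, -1.7]
opening: 0.27
grasp_force: 78.8
clock: 22.45
eef_pos: [456.3, 76.8, 52.4]
tcp_rot: [3.141, -0.0, 1.547]
contact_force: [-0.1, 0.1, -1.7]
opening: 0.272
grasp_force: 78.8
```

```bash
python3 -m inch '[[0,0,0,0,0,0.02,1],[0,0,0,0,0,0.02,1],[0,0,0,0,0,0,1],[0,0,0,0,0,0,1]]'
```

```text
clock: 22.78
eef_pos: [456.4, 76.8, 51.5]
tcp_rot: [3.141, -0.0, 1.547]
contact_force: [-1.0, 0.1, 3.2]
opening: 0.265
grasp_force: 79.5
```

```bash
python3 -m inch '[[0,0,0,0,0,0,0.6],[0,0,0,0,0,0,0.5],[0,0,0,0,0,0,0.3],[0,0,0,0,0,0,0],[0,0,0,0,0,0,0],[0,0,0,0,0,0,0],[0,0,0,0,0,0,0],[0,0,0,0,0,0,0]]'
python3 -m inch '[[0,0,0,0,0,-0.3,0],[0,0,0,0,0,-0.6,0],[0,0,0,0,0,-1,0],[0,0,0,0,0,-1,0],[0,0,0,0,0,-1,0],[0,0,0,0,0,-1,0],[0,0,0,0,0,-1,0],[0,0,0,0,0,-1,0]]'
python3 -m inch '[[0,0,0,0,0,-1,0],[0,0,0,0,0,-0.3,0],[0,0,0,0,0,0,0],[0,0,0,0,0,0,0]]'
python3 - <<'E'
from h import *
d=shot('wrist','w6'); i=cv2.imread('pics/w6.png'); cv2.imwrite('pics/w6b.png',cv2.resize(i,(800,600)))
W=cloud(d);P=W[:int(330*.64),int(360*.64):int(435*.64)].reshape(-1,3);P=P[P[:,2]>50]
for y in (50,75,105,145,165,205,225):
    Q=P[abs(P[:,1]-y)<5]; Q=Q[abs(Q[:,0]-455)<14]; print(y,Q[:,0].min(),Q[:,0].max(),np.percentile(Q[:,2],98))
g=P[abs(P[:,2]-59)<3]; print(g[:,1].min())
E
```

```text
clock: 23.45
eef_pos: [456.3, 76.8, 51.3]
tcp_rot: [-3.142, -0.0, 1.547]
contact_force: [-0.6, -0.0, -0.0]
opening: 0.999
grasp_force: 0.0
clock: 24.12
eef_pos: [455.9, 76.7, 225.7]
tcp_rot: [3.141, -0.0, 1.547]
contact_force: [-0.1, 0.0, -0.7]
opening: 1.004
grasp_force: 0.0
clock: 24.45
eef_pos: [456.0, 76.8, 256.1]
tcp_rot: [3.141, -0.0, 1.547]
contact_force: [0.4, -0.5, -0.4]
opening: 1.003
grasp_force: 0.0
50 443.3559196090831 466.60709430811295 60.58400159755432
75 444.24179667496827 466.95354895581136 60.75671682011735
105 444.1676046688115 467.40223412053615 60.78832762380437
145 448.8386527575839 463.9336892573654 56.31616664005559
165 449.27783891093407 465.2327873708482 56.381833298736126
205 450.60003775581606 466.0510041066968 56.61358287867261
225 450.4373534391111 466.40172868320934 56.90647627799208
36.06378678044554
```

View pics/w6b.png

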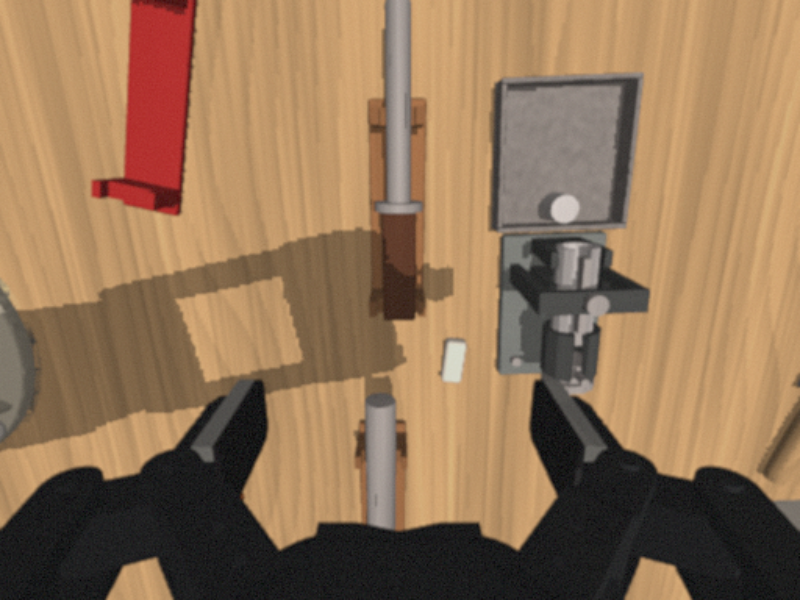

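The rod lies level in its rest (398,200), within about 1 mm of where it started. The plug is in the tray (565,208), and the eraser and thick rod are unmoved. Handing in.

```bash
python3 -c "
from rig import r
print(r.sign_off())"
```

```text
the job is handed in; nothing more can be done
None
```

The plug is out of the core and in the catch tray, the ring was pressed fully in with readings of at most about 13 N, the push rod is back in its own rest and released, nothing else was touched, and the job was handed in at about 24.5 s.

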